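# Fill the seedling tray, one pellet per cell

## Robot

A 6-joint arm with a two-finger parallel gripper is mounted at the origin on the work surface. World frame = base frame: x ahead of the robot, y to its left, z up, the work surface at z = 0. Lengths are in m, angles in rad, forces in N, time in s.
With the tool pointing down it reaches from about 0.3 to 0.775 m from the base axis. Payload 14.6 kg.
Tool frame: the origin (TCP) lies at the very end of the fingers, on their centre line; the grasp point (between the pads) lies 19 mm behind it (robot.pinch_z is the distance from the TCP to the grasp point, in m); x points along the fingers, z is the direction in which the jaws open and shut, and the axes are right-handed (so a half turn about x gives the same grasp; the last joint's range is limited). The gripper opens to 94 mm and grips with 3 to 60 N. Pads are 16 mm wide; open, the fingers measure 119 mm over their backs; the gripper's body (75 mm by 177 mm) begins 78 mm behind the grasp point.
Start: joints at [1.103, 0.3, 1.521, -0, 1.321, -0.067], TCP at [0.215, 0.506, 0.205] pointing down, gripper open.
Joint ranges: [-3.03, 3.03], [-0.79, 2.21], [0.23, 2.52], [-1.04, 4.18], [0, 3.07], [-2.55, 2.55]. Speed limits (rad/s): [2.22, 2.22, 2.57, 3.14, 3.14, 3.14].

## Interface

Orientations are given as a unit quaternion [w, x, y, z].
In Python, from plant import robot gives the robot as it stands.
- The arm moves only by the tool apply_moves, never from a script. Its arguments are lists of equal length, an entry for each row: "travel": the shift along the tool's x, y, z in mm, a list of three; "dr": the turn, a rotation vector about the tool's x, y, z in degrees, a list of three; "claw": the finger opening in mm, from 0 to 94. In form: {"travel": [[dx, dy, dz], ...], "dr": [[rx, ry, rz], ...], "claw": [claw, ...]}. A call has 1 to 8 rows; each row is the pose to reach, as a shift and turn from the pose commanded when the call began, along the tool's axes at that moment; what a row does not reach only later rows make up. A row lasts 1/8 s, in which the tool goes at most 62.5 mm and 10.7 degrees, less where a joint would pass 70% of its speed; a pose out of reach is approached as far as the arm can. A call with a gripper value outside its range is refused whole. The fingers move at their own pace and stop on an object; the grip force is fixed at half the most. Time passes only in rows, so rows that repeat a pose let the fingers close. It gives the time, the measured TCP pose, the force and the opening at its end, in the units of the state.
- robot.observe(): the state, without advancing time (a new reading comes with each control period).
- robot.snapshot(name): name is "scene" or "top" or "wrist"; returns the picture (420x560x3 uint8, red, green, blue); there is no depth.
- robot.camera_model(name): a dict with "fov_y" (degrees; the focal length in pixels is half the picture's height over the tangent of half this angle, whatever the lens; pixels are square), "cx", "cy" (the principal point, pixels), "R" (3x3) and "t" (3): a world point X has camera coordinates R X + t; the wrist camera has in their place "hand_eye" (4x4, takes a point from camera to tool coordinates, whose origin is the TCP and whose axes are the tool frame's). Camera axes: x right, y down, z forward; pixel columns grow to the right and rows downward; lengths in m; the calibration is good to about 2 mm. A picture is of the moment at which its call begins: read the wrist's pose just before it. camera_model takes no time and is no camera call.
- robot.sign_off(): hands the job in, once; it reports no verdict.
The state is a dict: "time_s": time; "qpos": joint angles; "qvel": joint speeds; "joint_efforts": joint torques, N m; "position": TCP position; "ee_rot": TCP orientation; "force": force on the tool from outside, world axes, zero at the start; "torque": the same for the moment, N m; "gripper_width": finger opening in m.
Only numpy, scipy, OpenCV 4.12 (cv2) and the standard library are available. Lean on these libraries where they do the work, as an engineer would, in place of code of your own. Each camera call takes 0.05 s, during which the arm holds its last target.

## Task

Slide the clear cover fully open by its tab, then slide the three loose round pellets across the mat, without lifting them off it, so that each drops into an empty cell of its own; leave the pellet that is already in a cell. Finally slide the cover fully shut over the four filled cells, leaving everything else on the shelf undisturbed.

Things in the scene. Friction and masses are not known exactly. Their poses are not given: they have to be found in the camera images.
- station: fixed seedling station; origin on the table under the middle of the row of four cells. x runs from the loading ledge across the cells to the rear, y along the row, z up. Cells fill x = -33 to 33 mm, centres at y = -99, -33, 33, 99 mm, rims 30 mm above the table. Behind them a flat base to x = 118 mm, 26 mm high; side rails 32 mm high at y = +-132 to +-144 mm
- mat_mid (a point): middle of the top of the pale grey silicone mat on the station's loading ledge: flat, 31.5 mm above the table, 122 mm along the station's x (x = -155 to -33 mm, up to the cells) and 350 mm along y. No wall or lip stands above mat or cell rims except the cover
- cover (a joint): the flat clear cover (70 x 286 x 4 mm, aluminium edges, underside 32.5 mm above the table) that slides over the cells: 0 m = fully shut over all cells, 0.080 m = fully open at its stop behind the cells; opens along the station's +x. Friction about 2 N, stays where it is left; hard stops at both ends
- cover_tab (a point): centre of the top of the cover's black upright tab, 12 mm thick along the station's x, 80 mm long along its y, standing 26 mm above the cover's top (its top is 62.5 mm above the table); at cover = 0 it lies at x = -8 mm, y = 0 of the station and moves with the cover
- seat_a (a point): point at the middle of one of the four square black cells, 22.5 mm above the table: where the centre of a pellet lies when it rests flat in the middle of that cell. Cell: 54 x 54 mm inside, 12.5 mm deep from rim (30 mm) to floor (17.5 mm above the table), walls 6 mm. Which cell stands where in the row varies
- seat_b (a point): point at the middle of one of the four square black cells, 22.5 mm above the table: where the centre of a pellet lies when it rests flat in the middle of that cell. Cell: 54 x 54 mm inside, 12.5 mm deep from rim (30 mm) to floor (17.5 mm above the table), walls 6 mm. Which cell stands where in the row varies
- seat_c (a point): point at the middle of one of the four square black cells, 22.5 mm above the table: where the centre of a pellet lies when it rests flat in the middle of that cell. Cell: 54 x 54 mm inside, 12.5 mm deep from rim (30 mm) to floor (17.5 mm above the table), walls 6 mm. Which cell stands where in the row varies
- seat_d (a point): point at the middle of one of the four square black cells, 22.5 mm above the table: where the centre of a pellet lies when it rests flat in the middle of that cell. Cell: 54 x 54 mm inside, 12.5 mm deep from rim (30 mm) to floor (17.5 mm above the table), walls 6 mm. Which cell stands where in the row varies
- pellet_a_center (a point): centre of a loose rigid brown pellet, a flat round disc 42 mm in diameter and 10 mm high, about 20 g, that starts flat on the mat; either face may be up
- pellet_b_center (a point): centre of a loose rigid brown pellet, a flat round disc 42 mm in diameter and 10 mm high, about 20 g, that starts flat on the mat; either face may be up
- pellet_c_center (a point): centre of a loose rigid brown pellet, a flat round disc 42 mm in diameter and 10 mm high, about 20 g, that starts flat on the mat; either face may be up
- pellet_d_center (a point): centre of an identical pellet (42 mm diameter, 10 mm high) that already lies in one of the four cells
- pellet_a: the disc of point pellet_a_center; origin at the centre of its underside at the start, z along its axis
- pellet_b: the disc of point pellet_b_center; origin at the centre of its underside at the start, z along its axis
- pellet_c: the disc of point pellet_c_center; origin at the centre of its underside at the start, z along its axis
- pellet_d: the disc of point pellet_d_center; origin at the centre of its underside at the start, z along its axis
- pot_foot: bystander: square terracotta block 34 x 34 x 16 mm on one end of the mat, origin under its centre
- steel_ring: bystander: steel ring 34 mm outside, 20 mm inside, 10 mm high, on the other end of the mat, origin under its centre
- canister: bystander: square glass canister 90 x 90 mm, 132 mm high with its screw lid, origin under its centre
- dispenser: bystander: red press-button dispenser, 72 mm diameter, 156 mm high, origin under its centre
- bowl: bystander: clay bowl 120 mm diameter, 50 mm high, origin under its centre
- scoop: bystander: steel scoop 176 mm long, 52 mm wide, 30 mm high, lying; origin under the back of its pan
- pot: bystander: small clay pot 70 mm diameter, 65 mm high, origin under its centre
- brush: bystander: hand brush lying near the far edge, origin under its middle

How it is judged:
By the outcome, as a careful person would: the job done as asked, in the order asked, and still so for the second after the job is handed in, with the robot touching nothing.
It also fails if it takes over 69 s, if anything falls off the work surface, if the arm or the gripper's body presses on something with over 40 N, if the wrist force passes 120 N, or if a joint passes its speed limit or range.

## Working session

There is one attempt and no reset: what is moved stays moved. The work goes in short steps, Python scripts to look and compute and a tool call to move; the robot and the scene stay as the last step left them, time stands still between calls to the robot, and variables do not carry over. Pictures are saved under pics/ and viewed, and the job is handed in when it is done.

Besides the shell and the picture viewer there is one more tool, called after "Emit:" as name(argument=value, ...) on one line, values as JSON. apply_moves: Moves the arm, as the interface text tells. Its arguments: {"type":"object","properties":{"travel":{"type":"array"},"dr":{"type":"array"},"claw":{"type":"array"}},"required":["travel","dr","claw"]}

```bash
ls; mkdir -p pics; python3 - <<'E'
from plant import robot
import cv2
print(robot.observe())
for n in ["scene","top","wrist"]:
    im=robot.snapshot(n); cv2.imwrite(f"pics/{n}0.png",im[:,:,::-1]); print(n,robot.camera_model(n))
E
```

```text
pics
{'time_s': 0.0, 'qpos': array([ 1.10339218e+00,  3.00464479e-01,  1.52158977e+00, -1.11539745e-05,
        1.32070039e+00, -6.66008939e-02]), 'qvel': array([-0.00011307, -0.0004411 , -0.00171929, -0.00023463, -0.00191587,
        0.00135275]), 'joint_efforts': array([ 1.18653523e-03, -5.31797898e+01, -3.52743816e+01,  7.08540785e-02,
        2.43704132e-02, -1.60644604e-04]), 'position': array([0.21447221, 0.50616995, 0.20488629]), 'ee_rot': array([ 0.58916923, -0.39066951,  0.58987914,  0.39025576]), 'force': array([ 0.20459309,  0.37405041, -0.40926081]), 'torque': array([ 0.03519996, -0.00441809, -0.03675606]), 'gripper_width': 0.09391699721410066}
scene {'fov_y': 43.20665222851408, 'cx': 280.01891762655896, 'cy': 220.839417249248, 'R': array([[-0.20876492,  0.97793812,  0.00736447],
       [ 0.81603496,  0.17834305, -0.5498006 ],
       [-0.53898437, -0.10876941, -0.83526347]]), 't': array([ 0.15296226, -0.46724253,  1.77168369])}
top {'fov_y': 56.725190142380804, 'cx': 278.8146888060282, 'cy': 204.91245069587316, 'R': array([[-0.00943532, -0.9999344 ,  0.00649431],
       [-0.97640173,  0.00781157, -0.21582086],
       [ 0.21575597, -0.0083774 , -0.97641138]]), 't': array([-0.0328054 ,  0.60363355,  0.92845149])}
wrist {'fov_y': 68.9436854370704, 'cx': 279.79525507408476, 'cy': 210.51430260721582, 'hand_eye': array([[-2.17736535e-04, -2.89485676e-01,  9.57182321e-01,
        -1.78020313e-01],
       [ 7.42488090e-04, -9.57182127e-01, -2.89485448e-01,
         8.40974479e-02],
       [ 9.99999701e-01,  6.47664916e-04,  4.23353186e-04,
        -1.36585377e-03],
       [ 0.00000000e+00,  0.00000000e+00,  0.00000000e+00,
         1.00000000e+00]])}
```

View pics/scene0.png

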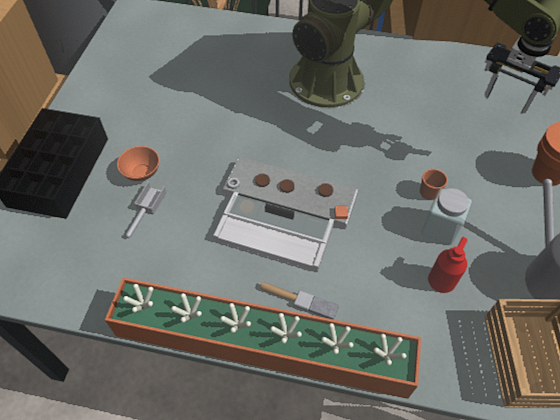

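View pics/top0.png

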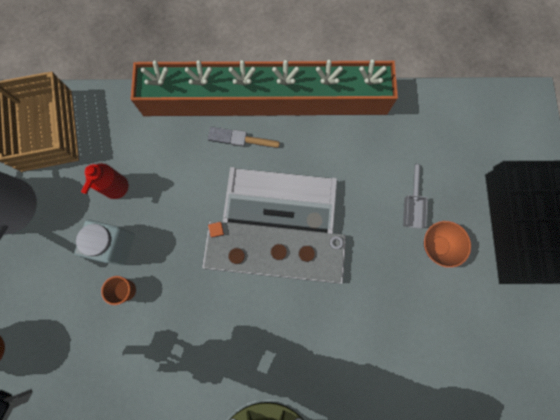

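View pics/wrist0.png

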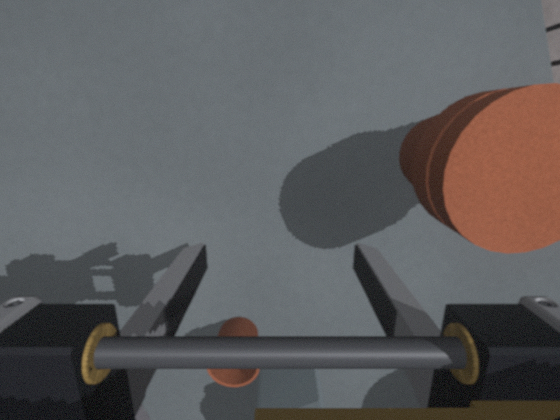

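The top view shows the station in the middle. The cover tab is at about (278,213), the loose pellets at (237,256), (280,252) and (307,253), and the filled cell at about (315,218). The block is at (216,230) and the ring at (337,242).

```bash
cat > h.py <<'E'
import numpy as np, cv2
from scipy.spatial.transform import Rotation as Ro
from plant import robot
def pose():
    s=robot.observe(); w,x,y,z=s['ee_rot']; return np.array(s['position']),Ro.from_quat([x,y,z,w]).as_matrix(),s
def cam(n,P=None):
    m=robot.camera_model(n); f=210/np.tan(np.radians(m['fov_y']/2))
    if n=='wrist':
        p,R=P; H=np.array(m['hand_eye']); Rc=R@H[:3,:3]; c=R@H[:3,3]+p   # cam->world
    else: Rc=np.array(m['R']).T; c=-Rc@np.array(m['t'])
    return f,m['cx'],m['cy'],Rc,c
def un(C,uv,z):
    f,cx,cy,Rc,c=C; out=[]
    for u,v in np.atleast_2d(uv):
        d=Rc@np.array([(u-cx)/f,(v-cy)/f,1]); out.append(c+d*(z-c[2])/d[2])
    return np.array(out)
def pr(C,X):
    f,cx,cy,Rc,c=C; q=(np.atleast_2d(X)-c)@Rc; return np.c_[cx+f*q[:,0]/q[:,2],cy+f*q[:,1]/q[:,2]]
def snap(n,name):
    p,R,s=pose(); im=robot.snapshot(n)[:,:,::-1].copy(); cv2.imwrite(f'pics/{name}.png',im)
    np.savez(f'pics/{name}.npz',p=p,R=R); return im,cam(n,(p,R))
E
python3 - <<'E'
from h import *
im=cv2.imread('pics/top0.png'); c=im[160:290,195:355]; cv2.imwrite('pics/topz.png',cv2.resize(c,None,fx=5,fy=4.6,interpolation=cv2.INTER_CUBIC)[:600])
C=cam('top')
print(un(C,[(237,256),(280,252),(307,253)],.0415).round(4)); print(un(C,[(278,213)],.0625).round(4))
print(un(C,[(207,222),(203,268),(343,282),(347,236)],.0315).round(4))
E
```

```text
[[ 0.4764  0.0694  0.0415]
 [ 0.4856 -0.0401  0.0415]
 [ 0.4825 -0.109   0.0415]]
[[ 0.583  -0.0358  0.0625]]
[[ 0.5666  0.1501  0.0315]
 [ 0.4476  0.1567  0.0315]
 [ 0.4092 -0.1994  0.0315]
 [ 0.5266 -0.2152  0.0315]]
```

View pics/topz.png

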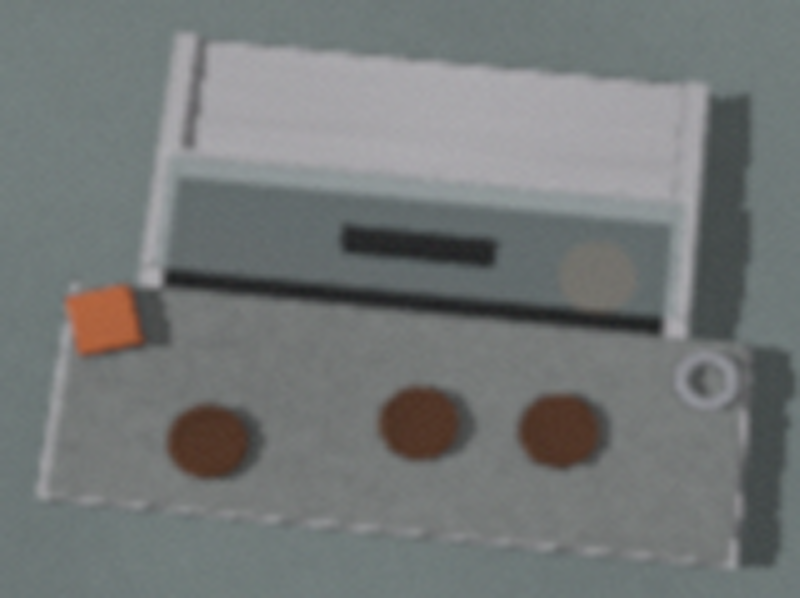

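```bash
cat >> h.py <<'E'
def tool(yaw,s=1): # x down, z = s*station-like y axis at yaw
    z=s*np.array([-np.sin(yaw),np.cos(yaw),0]); x=np.array([0,0,-1.]); return np.c_[x,np.cross(z,x),z]
def go(P,Rt=None):
    p,R,s=pose(); print('travel',(R.T@(np.array(P)-p)*1000).round(1),'dist',round(np.linalg.norm(np.array(P)-p)*1000),end=' ')
    if Rt is not None:
        r=Ro.from_matrix(R.T@Rt).as_rotvec(degrees=True); print('dr',r.round(2),end='')
    print()
E
python3 - <<'E'
from h import *
p,R,s=pose(); print(R.round(3))
yaw=np.radians(-6.2)
for sg in (1,-1): go([.49,-.03,.33],tool(yaw,sg))
E
```

```text
[[-0.    -0.921  0.39 ]
 [-0.001  0.39   0.921]
 [-1.     0.    -0.001]]
travel [-124.7 -462.9 -386.3] dist 616 dr [-1.677e+01 -5.000e-02 -1.000e-02]
travel [-124.7 -462.9 -386.3] dist 616 dr [ 1.6323e+02 -1.0000e-02  7.0000e-02]
```

Emit:
apply_moves(travel=[[-10,-60,-50],[-15,-115,-97],[-15,-173,-145],[-15,-230,-193],[-15,-288,-241],[-15,-345,-290],[-15,-405,-340],[-15,-463,-386]], dr=[[-2,0,0],[-4,0,0],[-6,0,0],[-8,0,0],[-10,0,0],[-12,0,0],[-15,0,0],[-16.8,0,0]], claw=[0,0,0,0,0,0,0,0])

```text
time_s: 1.15
position: [0.4426, 0.06, 0.2206]
ee_rot: [0.526, -0.473, 0.526, 0.473]
force: [0.3, 0.9, -0.1]
gripper_width: 0.0172
```

Emit:
apply_moves(travel=[[0,0,0],[0,0,0],[0,0,0],[0,0,0]], dr=[[0,0,0],[0,0,0],[0,0,0],[0,0,0]], claw=[0,0,0,0])

```text
time_s: 1.65
position: [0.4418, 0.063, 0.2205]
ee_rot: [0.526, -0.473, 0.526, 0.473]
force: [0.1, -0.7, 0.0]
gripper_width: 0.0003
```

```bash
python3 - <<'E'
from h import *
im,C=snap('wrist','w1'); print(pose()[0])
E
```

```text
[0.44189988 0.06278854 0.22048907]
```

View pics/w1.png

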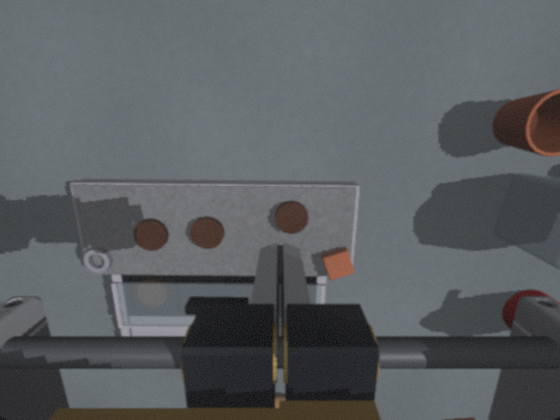

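The wrist view shows the mat with its near edge from (73,181) to (357,185). The pellets are at (151,235), (207,232) and (291,217), the ring at (97,260) and the block at (338,264). The front ends of the station rails are at about (117,278) and (322,278).

```bash
python3 - <<'E'
from h import *
im=cv2.imread('pics/w1.png'); c=im[170:300,60:370]
cv2.imwrite('pics/w1z.png',cv2.resize(c,None,fx=2.55,fy=2.55,interpolation=cv2.INTER_CUBIC))
hsv=cv2.cvtColor(im,cv2.COLOR_BGR2HSV); b,g,r=[im[:,:,i].astype(int) for i in range(3)]
m=((r-b)>22).astype(np.uint8); m[:170]=0;m[300:]=0;m[:,:60]=0;m[:,370:]=0
n,l,st,ce=cv2.connectedComponentsWithStats(m)
d=np.load('pics/w1.npz'); C=cam('wrist',(d['p'],d['R']))
for i in range(1,n):
    if st[i,4]>60: print(st[i],ce[i].round(1),un(C,ce[i],.04).round(4))
print(un(C,[(73,181),(357,185)],.0315).round(4))
E
```

```text
[276 202  31  31 739] [291.2 217.3] [[0.4757 0.0722 0.04  ]]
[191 218  32  30 713] [206.7 232.8] [[ 0.485 -0.035  0.04 ]]
[136 221  31  29 691] [150.5 234.9] [[ 0.4803 -0.1056  0.04  ]]
[322 248  33  32 744] [337.9 263.4] [[0.5444 0.1262 0.04  ]]
[[ 0.4043 -0.1877  0.0315]
 [ 0.4456  0.1561  0.0315]]
```

View pics/w1z.png

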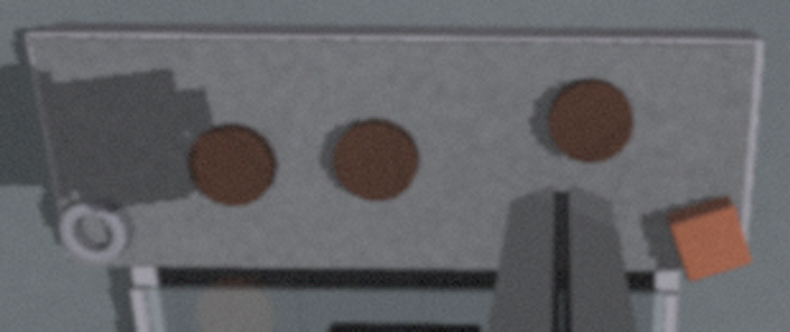

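```bash
python3 - <<'E'
from h import *
im=cv2.cvtColor(cv2.imread('pics/w1.png'),cv2.COLOR_BGR2GRAY).astype(float)
d=np.load('pics/w1.npz'); C=cam('wrist',(d['p'],d['R']))
g=cv2.GaussianBlur(im,(0,0),1.2)
def sub(v,k): 
    a,b,c=v[k-1:k+2]; return k+0.5*(a-c)/(a-2*b+c)
def fit(cols,r0,r1,sgn,z):
    P=[]
    for u in cols:
        dv=sgn*np.gradient(g[:,u])[r0:r1]; k=int(dv[1:-1].argmax())+1; P.append((u,r0+sub(dv,k)))
    W=un(C,P,z)[:,:2]; 
    for _ in range(4):
        c=np.polyfit(W[:,1],W[:,0],1); e=abs(W[:,0]-np.polyval(c,W[:,1])); W=W[e<max(2*np.median(e),.0005)]
    yaw=-np.degrees(np.arctan(c[0])); print(len(W),'yaw',yaw.round(2),'x at y=0',c[1].round(4),'resid',e.mean().round(5)); return c
a=fit(range(90,345,4),174,192,1,.0315)
b=fit(list(range(128,245,4))+list(range(305,316,2)),268,282,-1,.0315)
print((b[1]-a[1])*np.cos(np.arctan(a[0])))
# sides
def fits(rows,c0,c1,sgn,z):
    P=[]
    for v in rows:
        dv=sgn*np.gradient(g[v])[c0:c1]; k=int(dv[1:-1].argmax())+1; P.append((c0+sub(dv,k),v))
    W=un(C,P,z)[:,:2]; return W
L=fits(range(190,250,4),65,90,1,.0315); R=fits(range(190,240,4),345,365,-1,.0315)
th=np.radians(-6.6); ey=np.array([-np.sin(th),np.cos(th)]); print((L@ey).round(4),(R@ey).round(4))
L=fits(range(284,320,4),108,122,1,.032); R=fits(range(284,300,4),320,335,-1,.032); print((L@ey).round(4),(R@ey).round(4))
E
```

```text
64 yaw -6.59 x at y=0 0.4269 resid 0.0001
36 yaw -6.56 x at y=0 0.5532 resid 0.00013
0.1254871465201837
[-0.1456 -0.1455 -0.1355 -0.1361 -0.1464 -0.1466 -0.1463 -0.1462 -0.1462
 -0.1463 -0.1463 -0.1467 -0.1463 -0.1463 -0.1377] [0.2096 0.21   0.2099 0.2097 0.21   0.2099 0.2098 0.2102 0.2098 0.21
 0.2101 0.2098 0.2099]
[-0.1149 -0.1152 -0.1152 -0.1153 -0.1153 -0.1152 -0.1154 -0.1153 -0.1152] [0.1756 0.1748 0.1749 0.175 ]
```

```bash
cat >> h.py <<'E'
TH=np.radians(-6.57); EX=np.array([np.cos(TH),np.sin(TH)]); EY=np.array([-np.sin(TH),np.cos(TH)]); O=.5823*EX+.0303*EY
def S2W(x,y,z): return np.r_[O+x/1000*EX+y/1000*EY,z/1000]
def W2S(P): P=np.atleast_2d(P)[:,:2]-O; return (np.c_[P@EX,P@EY]*1000).round(1)
E
python3 - <<'E'
from h import *
d=np.load('pics/w1.npz'); C=cam('wrist',(d['p'],d['R'])); T=cam('top')
print(O,W2S(un(C,[(291.2,217.3),(206.7,232.8),(150.5,234.9)],.039)))
print(W2S(un(T,[(237,256),(280,252),(307,253)],.039)))
print(W2S(un(C,[(337.9,263.4)],.043)),W2S(un(C,[(97,260)],.0365)), 'filled',W2S(un(C,[(152,291)],.0275)))
# draw model outline on both
for n,cc in (('w1',C),('top0',T)):
    im=cv2.imread(f'pics/{n}.png')
    def poly(pts,col):
        q=pr(cc,np.array([S2W(*a) for a in pts])); cv2.polylines(im,[(q*16).astype(np.int32)],True,col,1,cv2.LINE_AA,4)
    poly([(-14,-40,62.5),(-2,-40,62.5),(-2,40,62.5),(-14,40,62.5)],(0,255,0))
    poly([(-155,-175,31.5),(-33,-175,31.5),(-33,175,31.5),(-155,175,31.5)],(0,0,255))
    poly([(-33,-144,32),(118,-144,32),(118,144,32),(-33,144,32)],(255,0,0))
    if n=='w1': im=im[160:420,60:380]; im=cv2.resize(im,None,fx=2.3,fy=2.3)
    else: im=cv2.resize(im[150:290,190:360],None,fx=4.2,fy=4.2)
    cv2.imwrite(f'pics/{n}_o.png',im)
go(S2W(-45,0,120),tool(TH))
E
```

```text
[ 0.58194276 -0.03652401] [[-117.7   95.9]
 [ -96.2   -9.8]
 [ -92.7  -80.7]]
[[-116.8   93.4]
 [ -95.   -14.6]
 [ -90.3  -83.6]]
[[-57.4 156.8]] [[ -56.  -155.3]] filled [[ -5.3 -93.1]]
travel [ 100.5 -104.8  -83.5] dist 167 dr [0.49 0.   0.01]
```

View pics/w1_o.png

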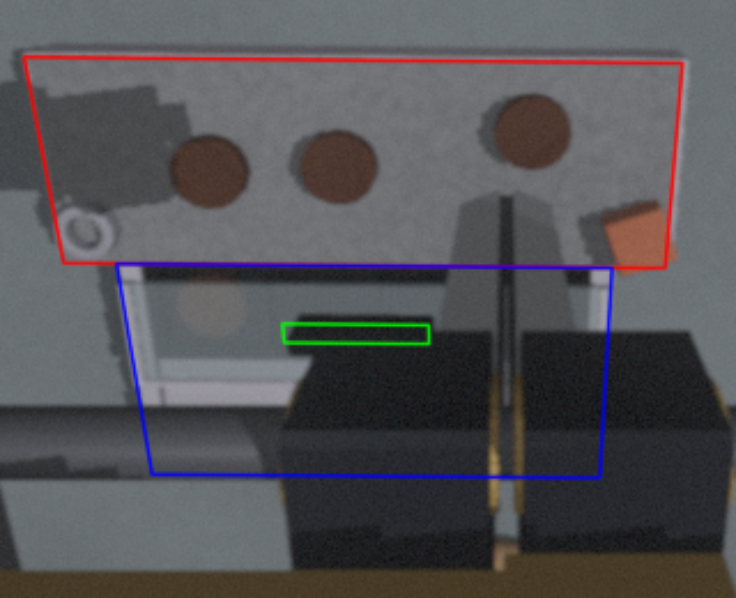

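View pics/top0_o.png

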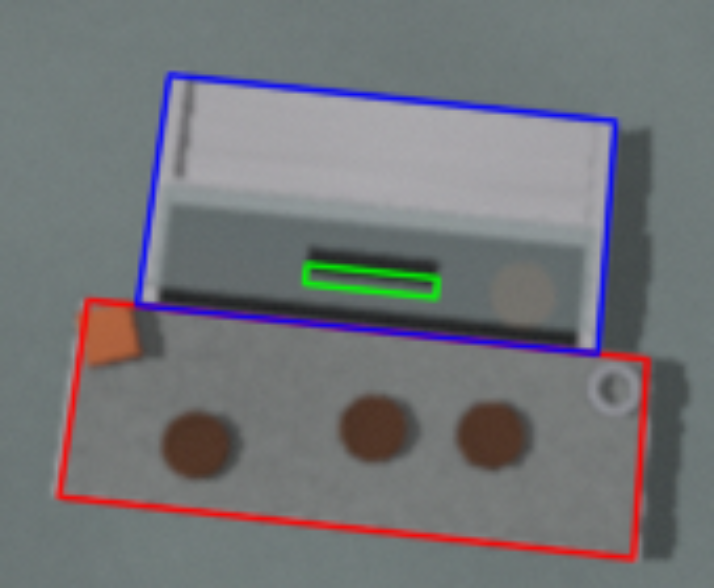

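Emit:
apply_moves(travel=[[0,-35,-28],[30,-70,-56],[60,-105,-83],[100,-105,-83],[140,-108,-83],[175,-108,-83],[177,-108,-83],[177,-108,-83]], dr=[[0.5,0,0],[0.5,0,0],[0.5,0,0],[0.5,0,0],[0.5,0,0],[0.5,0,0],[0.5,0,0],[0.5,0,0]], claw=[0,0,0,0,0,0,0,0])

```text
time_s: 2.7
position: [0.5412, -0.0319, 0.0447]
ee_rot: [0.528, -0.471, 0.528, 0.47]
force: [-0.4, -0.0, 0.7]
gripper_width: 0.0005
```

```bash
python3 - <<'E'
from h import *
im,C=snap('wrist','w2'); p,R,s=pose(); print(p,W2S(p)); go(S2W(0,0,43),tool(TH))
E
```

```text
[ 0.5414086  -0.03199338  0.04502444] [[-40.8  -0.1]]
travel [  2.1 -40.8   0.2] dist 41 dr [-0.08 -0.    0.12]
```

View pics/w2.png

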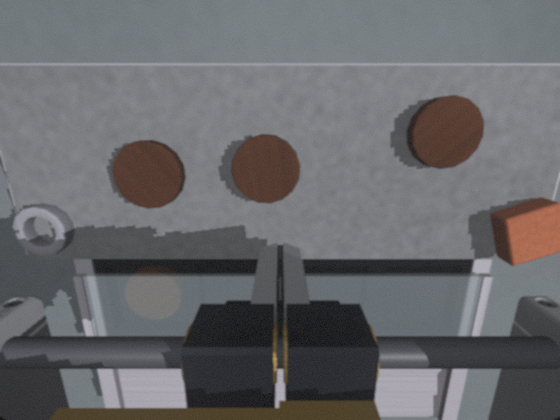

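The closed fingers are just in front of the tab. The pellets show at (149,174), (266,168) and (446,132). I'll push the cover open next.

Emit:
apply_moves(travel=[[1,-12,0],[1,-24,0],[1,-36,0],[1,-48,0],[1,-60,0],[1,-72,0],[1,-82,0],[1,-88,0]], dr=[[0,0,0],[0,0,0],[0,0,0],[0,0,0],[0,0,0],[0,0,0],[0,0,0],[0,0,0]], claw=[0,0,0,0,0,0,0,0])

```text
time_s: 3.75
position: [0.6285, -0.0424, 0.0423]
ee_rot: [0.528, -0.47, 0.528, 0.47]
force: [-2.0, 0.8, 1.8]
gripper_width: 0.0003
```

Emit:
apply_moves(travel=[[0,-2,0],[0,-4,0],[0,-5,0],[0,-6,0],[0,-7,0],[0,-7,0]], dr=[[0,0,0],[0,0,0],[0,0,0],[0,0,0],[0,0,0],[0,0,0]], claw=[0,0,0,0,0,0])

```text
time_s: 4.5
position: [0.635, -0.0432, 0.0424]
ee_rot: [0.528, -0.47, 0.528, 0.47]
force: [-1.8, 0.1, -1.1]
gripper_width: 0.0004
```

Emit:
apply_moves(travel=[[0,-1,0],[0,-2,0],[0,-3,0],[0,-3,0]], dr=[[0,0,0],[0,0,0],[0,0,0],[0,0,0]], claw=[0,0,0,0])

```text
time_s: 5.0
position: [0.6381, -0.0435, 0.0424]
ee_rot: [0.528, -0.47, 0.528, 0.47]
force: [-1.1, 0.6, -1.0]
gripper_width: 0.0006
```

```bash
python3 - <<'E'
from h import *
im,C=snap('wrist','w3'); p,R,s=pose(); print(p,W2S(p),s['force'])
im,C=snap('top','t3');cv2.imwrite('pics/t3z.png',cv2.resize(im[150:290,190:360],None,fx=4.2,fy=4.2))
E
```

```text
[ 0.63808054 -0.04350351  0.04250208] [[56.6 -0.5]] [-0.18294288  0.23320479 -1.0072458 ]
```

View pics/w3.png

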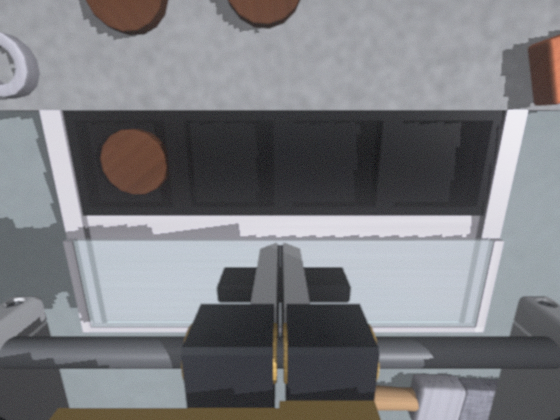

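View pics/t3z.png

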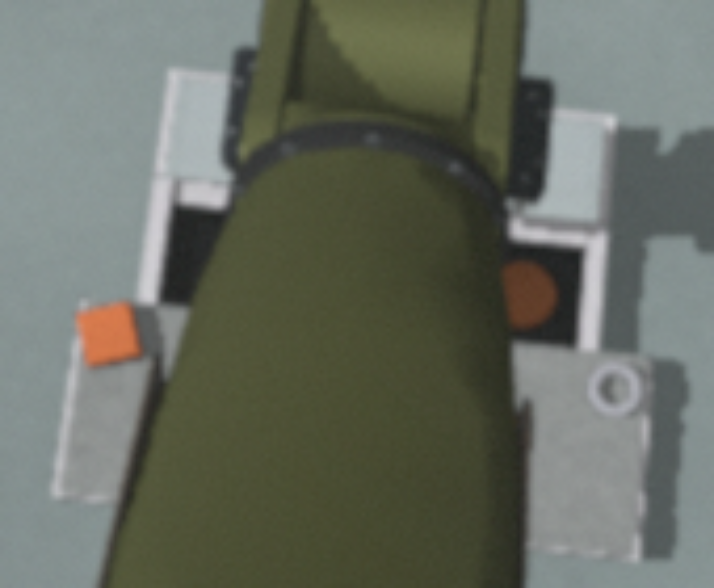

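The cover is almost open. All four cells are exposed, and the filled one is at (134,161). No stop force yet, so I'll go on gently.

Emit:
apply_moves(travel=[[0,-1,0],[0,-1.5,0],[0,-2,0],[0,-2,0]], dr=[[0,0,0],[0,0,0],[0,0,0],[0,0,0]], claw=[0,0,0,0])

```text
time_s: 5.6
position: [0.6382, -0.0435, 0.0425]
ee_rot: [0.527, -0.469, 0.529, 0.471]
force: [-17.6, 1.9, 8.9]
gripper_width: 0.0005
```

Emit:
apply_moves(travel=[[0,-1,0],[0,-1.5,0],[0,-1.5,0]], dr=[[0,0,0],[0,0,0],[0,0,0]], claw=[0,0,0])

```text
time_s: 5.98
position: [0.6383, -0.0435, 0.0425]
ee_rot: [0.526, -0.468, 0.53, 0.472]
force: [-30.4, 2.2, 16.9]
gripper_width: 0.0003
```

The cover is at its stop: 30 N and no further motion. I'll back off, rise and look.

Emit:
apply_moves(travel=[[0,4,0],[0,8,0],[-30,12,0],[-80,30,0],[-120,60,0],[-120,90,0],[-120,110,0],[-120,110,0]], dr=[[0,0,0],[0,0,0],[0,0,0],[0,0,0],[0,0,0],[0,0,0],[0,0,0],[0,0,0]], claw=[0,0,0,10,20,28,28,28])

```text
time_s: 6.98
position: [0.5319, -0.0311, 0.1631]
ee_rot: [0.529, -0.47, 0.528, 0.47]
force: [0.5, 0.4, -0.1]
gripper_width: 0.0278
```

Emit:
apply_moves(travel=[[0,0,0],[0,0,0]], dr=[[0,0,0],[0,0,0]], claw=[28,28])

```text
time_s: 7.22
position: [0.5327, -0.0312, 0.1622]
ee_rot: [0.528, -0.47, 0.528, 0.47]
force: [-0.8, -0.0, -0.9]
gripper_width: 0.0277
```

```bash
python3 - <<'E'
from h import *
im,C=snap('wrist','w4'); p,R,s=pose(); print(p,W2S(p),s['force'],s['gripper_width'],R.round(3)); go(p,tool(TH))
b,g,r=[im[:,:,i].astype(int) for i in range(3)]
m=((r-b)>22).astype(np.uint8); m[330:]=0
n,l,st,ce=cv2.connectedComponentsWithStats(m)
for i in range(1,n):
    if st[i,4]>60: print(st[i],ce[i].round(1),W2S(un(C,ce[i],.040)),W2S(un(C,ce[i],.0265)))
E
```

```text
[ 0.5325905  -0.03119858  0.16215127] [[-49.6  -0.4]] [-0.42197917  0.36801193  0.48175399] 0.02805652300019425 [[-0.    -0.993  0.116]
 [ 0.     0.116  0.993]
 [-1.     0.     0.   ]]
travel [0. 0. 0.] dist 0 dr [-0.09  0.   -0.01]
[ 361  115   42   43 1394] [381.6 135.7] [[-117.7   95.5]] [[-117.    99.9]]
[ 251  138   41   42 1294] [271.2 158.5] [[-96.2 -10.1]] [[-94.5 -10.5]]
[ 178  142   42   41 1316] [198.5 161.9] [[-93.  -81.3]] [[-91.1 -84.9]]
[ 415  178   44   42 1284] [437.8 197.8] [[-56.5 158.3]] [[-53.  165.5]]
[ 178  225   37   36 1009] [196.3 242.6] [[ -7.8 -90.2]] [[ -2.1 -94.2]]
```

View pics/w4.png

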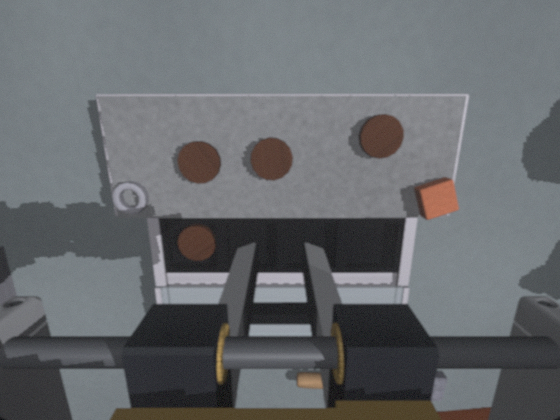

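```bash
python3 - <<'E'
from h import *
d=np.load('pics/w4.npz'); C=cam('wrist',(d['p'],d['R']))
print(W2S(un(C,[(150.5,225),(413,225),(284,218),(110,97),(466,95)],.032)))
im=cv2.imread('pics/w4.png')
for y in(-99,-33,33,99):
    q=pr(C,np.array([S2W(*a) for a in [(-27,y-27,30),(27,y-27,30),(27,y+27,30),(-27,y+27,30)]])); cv2.polylines(im,[(q*16).astype(np.int32)],True,(0,255,0),1,cv2.LINE_AA,4)
c=im[80:300,90:480]; c=np.clip(c.astype(float)*2,0,255).astype(np.uint8); cv2.imwrite('pics/w4z.png',cv2.resize(c,None,fx=2,fy=2,interpolation=cv2.INTER_CUBIC))
im3=cv2.imread('pics/w3.png'); d=np.load('pics/w3.npz'); C=cam('wrist',(d['p'],d['R']))
for y in(-99,-33,33,99):
    q=pr(C,np.array([S2W(*a) for a in [(-27,y-27,30),(27,y-27,30),(27,y+27,30),(-27,y+27,30)]])); cv2.polylines(im3,[(q*16).astype(np.int32)],True,(0,255,0),1,cv2.LINE_AA,4)
cv2.imwrite('pics/w3z.png',np.clip(im3[80:340].astype(float)*2.5,0,255).astype(np.uint8))
E
```

```text
[[ -24.8 -139.9]
 [ -24.5  140.5]
 [ -32.5    2.7]
 [-153.2 -162.4]
 [-154.7  174.3]]
```

View pics/w4z.png

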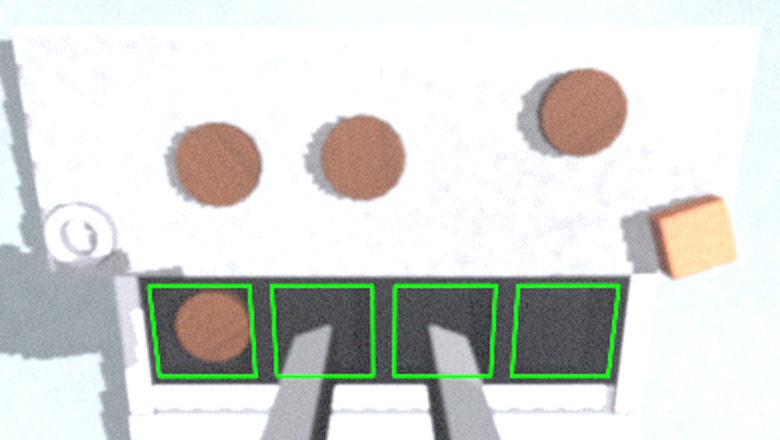

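View pics/w3z.png

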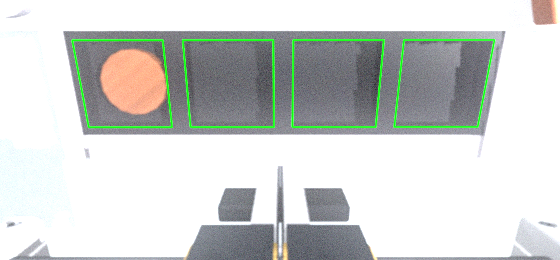

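Emit:
apply_moves(travel=[[10,40,-6],[40,77,-10],[80,77,-10],[110,77,-10],[124,77,-10],[128,77,-10],[128,77,-10],[128,77,-10]], dr=[[0,0,0],[0,0,0],[0,0,0],[0,0,0],[0,0,0],[0,0,0],[0,0,0],[0,0,0]], claw=[32,32,32,32,32,32,32,32])

```text
time_s: 8.28
position: [0.4551, -0.0322, 0.0352]
ee_rot: [0.529, -0.471, 0.528, 0.47]
force: [-0.2, -0.2, 0.1]
gripper_width: 0.032
```

```bash
python3 - <<'E'
from h import *
im,C=snap('wrist','w5'); p,R,s=pose(); print(p,W2S(p),s['force'],s['gripper_width'])
E
```

```text
[ 0.4549645  -0.03218794  0.03513198] [[-126.6  -10.2]] [-0.16174619 -0.36205259 -0.3706574 ] 0.0315931389638365
```

View pics/w5.png

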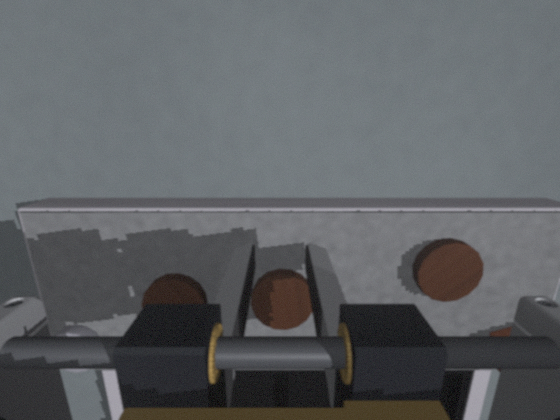

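Emit:
apply_moves(travel=[[1,-8,0],[1,-14,4],[1,-22,10],[1,-30,16],[1,-38,22],[1,-46,28],[1,-54,34.5],[1,-60,39]], dr=[[0,0,0],[0,0,0],[0,0,0],[0,0,0],[0,0,0],[0,0,0],[0,0,0],[0,0,0]], claw=[32,32,32,32,32,32,32,32])

```text
time_s: 9.32
position: [0.5192, 0.0, 0.0334]
ee_rot: [0.528, -0.47, 0.528, 0.47]
force: [0.3, -0.4, 0.4]
gripper_width: 0.032
```

Emit:
apply_moves(travel=[[0,-5,4],[0,-9,4],[0,-9,4]], dr=[[0,0,0],[0,0,0],[0,0,0]], claw=[32,32,32])

```text
time_s: 9.7
position: [0.5282, 0.0025, 0.0334]
ee_rot: [0.528, -0.47, 0.528, 0.47]
force: [0.1, -0.2, 0.5]
gripper_width: 0.0321
```

```bash
python3 - <<'E'
from h import *
im,C=snap('wrist','w6'); p,R,s=pose(); print(p,W2S(p),s['force'],s['gripper_width'])
E
```

```text
[0.5280034  0.00244862 0.03334619] [[-58.   32.5]] [-0.02641211 -0.56257581 -0.09644016] 0.03206233789440488
```

View pics/w6.png

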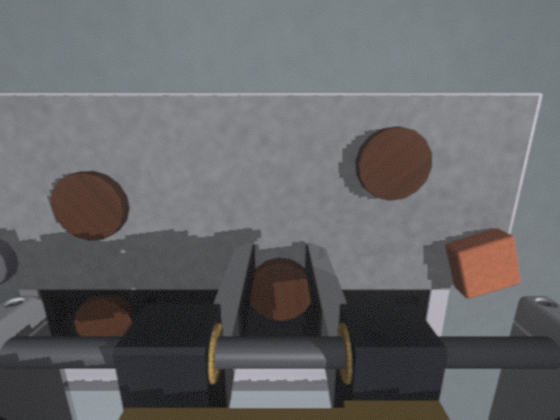

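Pellet B sits centred between the fingers at (281,290), at the mat edge. I'll go on straight into the cell.

Emit:
apply_moves(travel=[[0,-5,0.5],[0,-10,0.5],[0,-15,0.5],[0,-20,0.5],[0,-25,0.5],[0,-30,0.5],[0,-33,0.5],[0,-33,0.5]], dr=[[0,0,0],[0,0,0],[0,0,0],[0,0,0],[0,0,0],[0,0,0],[0,0,0],[0,0,0]], claw=[32,32,32,32,32,32,32,32])

```text
time_s: 10.75
position: [0.561, -0.0008, 0.0334]
ee_rot: [0.528, -0.47, 0.528, 0.47]
force: [0.3, 0.3, -0.3]
gripper_width: 0.032
```

```bash
python3 - <<'E'
from h import *
im,C=snap('wrist','w7'); p,R,s=pose(); print(p,W2S(p),s['force'],s['gripper_width'])
cv2.imwrite('pics/w7z.png',np.clip(cv2.resize(im[180:340,60:440],None,fx=2,fy=2).astype(float)*1.8,0,255).astype(np.uint8))
E
```

```text
[ 0.56082727 -0.00078051  0.03334554] [[-25.1  33.1]] [0.38792958 0.18578182 0.0130034 ] 0.03203428781442874
```

View pics/w7z.png

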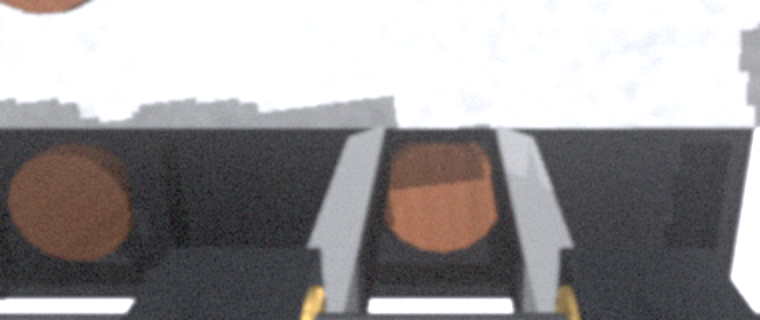

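Pellet B looks flat in its cell. I'll rise and go behind pellet C.

Emit:
apply_moves(travel=[[-30,0,0],[-60,20,-20],[-60,55,-60],[-60,90,-100],[-40,98,-114],[-15,98,-114],[-1,98,-114],[-1,98,-114]], dr=[[0,0,0],[0,0,0],[0,0,0],[0,0,0],[0,0,0],[0,0,0],[0,0,0],[0,0,0]], claw=[32,32,32,32,32,32,32,32])

```text
time_s: 11.8
position: [0.45, -0.1023, 0.0339]
ee_rot: [0.528, -0.47, 0.528, 0.471]
force: [-0.2, 0.3, -0.2]
gripper_width: 0.0319
```

```bash
python3 - <<'E'
from h import *
im,C=snap('wrist','w8'); p,R,s=pose(); print(p,W2S(p),s['force'],s['gripper_width'])
E
```

```text
[ 0.45044009 -0.10244637  0.03457682] [[-123.1  -80.5]] [-0.02471116  0.36215303 -0.11232022] 0.031986998886965205
```

View pics/w8.png

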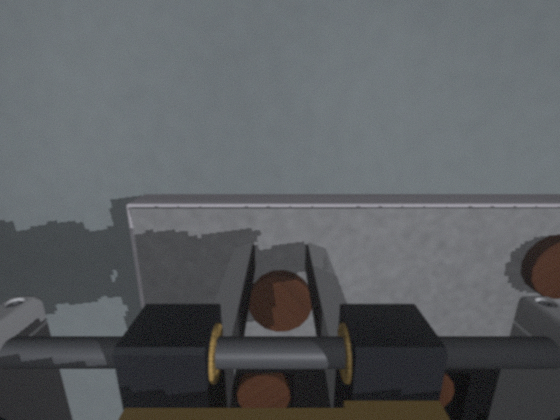

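Emit:
apply_moves(travel=[[1,-8.5,0],[1,-16,6],[1,-24,12.5],[1,-32,19.5],[1,-40,26],[1,-48,33],[1,-56,39.5],[1,-62,44.5]], dr=[[0,0,0],[0,0,0],[0,0,0],[0,0,0],[0,0,0],[0,0,0],[0,0,0],[0,0,0]], claw=[32,32,32,32,32,32,32,32])

```text
time_s: 12.85
position: [0.5176, -0.0652, 0.0334]
ee_rot: [0.528, -0.47, 0.528, 0.47]
force: [0.3, 0.0, 0.3]
gripper_width: 0.0321
```

Emit:
apply_moves(travel=[[0,-3.5,3],[0,-6,3],[0,-6,3]], dr=[[0,0,0],[0,0,0],[0,0,0]], claw=[32,32,32])

```text
time_s: 13.22
position: [0.5234, -0.0635, 0.0334]
ee_rot: [0.528, -0.47, 0.528, 0.47]
force: [-0.1, 0.1, -0.1]
gripper_width: 0.0323
```

```bash
python3 - <<'E'
from h import *
im,C=snap('wrist','w9'); p,R,s=pose(); print(p,W2S(p),s['force'],s['gripper_width'])
E
```

```text
[ 0.52326504 -0.06348084  0.03338625] [[-55.2 -33.5]] [-0.49377682  0.16146546  0.71381976] 0.0319381005643856
```

View pics/w9.png

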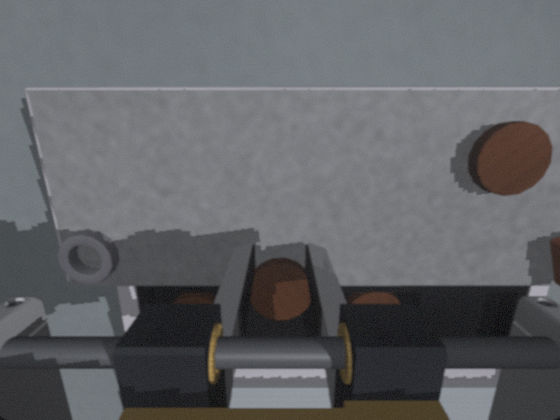

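Pellet C is centred in the fingers at (281,289). I'll push it straight in.

Emit:
apply_moves(travel=[[0,-5,0.5],[0,-10,0.5],[0,-15,0.5],[0,-20,0.5],[0,-25,0.5],[0,-28,0.5],[0,-30.5,0.5],[0,-30.5,0.5]], dr=[[0,0,0],[0,0,0],[0,0,0],[0,0,0],[0,0,0],[0,0,0],[0,0,0],[0,0,0]], claw=[32,32,32,32,32,32,32,32])

```text
time_s: 14.28
position: [0.5538, -0.0664, 0.0334]
ee_rot: [0.528, -0.47, 0.528, 0.47]
force: [0.1, 0.0, 0.8]
gripper_width: 0.0322
```

```bash
python3 - <<'E'
from h import *
im,C=snap('wrist','w10'); p,R,s=pose(); print(p,W2S(p),s['force'],s['gripper_width']); go(S2W(-140,96,34),tool(TH))
cv2.imwrite('pics/w10z.png',np.clip(cv2.resize(im[180:340,60:500],None,fx=1.8,fy=1.8).astype(float)*1.8,0,255).astype(np.uint8))
E
```

```text
[ 0.55366767 -0.06636344  0.03337371] [[-24.7 -32.9]] [0.74636566 0.72602753 0.23248536] 0.0321229799512799
travel [ -0.6 115.5 128.7] dist 173 dr [-0.1  0.  -0. ]
```

View pics/w10z.png

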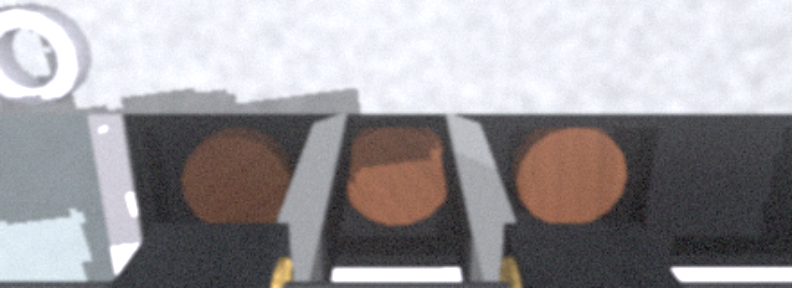

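C is in its cell. Next is pellet A, with the gap at 24 mm.

Emit:
apply_moves(travel=[[-30,0,0],[-60,25,30],[-60,65,70],[-60,105,110],[-45,125.5,128.5],[-20,125.5,128.5],[-1,125.5,128.5],[-1,125.5,128.5]], dr=[[0,0,0],[0,0,0],[0,0,0],[0,0,0],[0,0,0],[0,0,0],[0,0,0],[0,0,0]], claw=[32,24,24,24,24,24,24,24])

```text
time_s: 15.32
position: [0.4432, 0.0758, 0.0337]
ee_rot: [0.528, -0.47, 0.529, 0.471]
force: [-0.4, -0.5, -0.3]
gripper_width: 0.0244
```

```bash
python3 - <<'E'
from h import *
im,C=snap('wrist','w11'); p,R,s=pose(); print(p,W2S(p),s['force'],s['gripper_width'])
E
```

```text
[0.44382947 0.07579993 0.03452602] [[-150.1   95.8]] [0.0435824  0.55929902 0.89332386] 0.024191367716140742
```

View pics/w11.png

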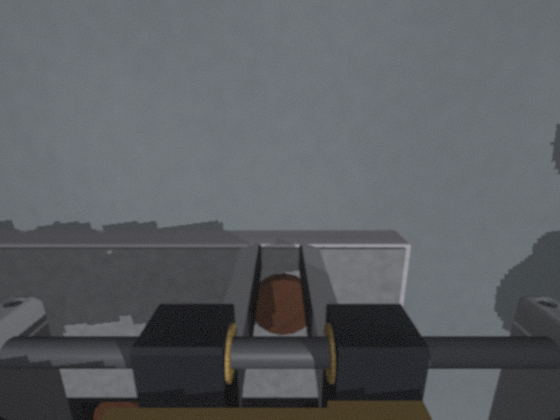

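Emit:
apply_moves(travel=[[1,-10,0],[1,-20,0],[1,-32,0.5],[1,-44,1],[1,-56,1.5],[1,-68,2],[1,-78,2.5],[1,-84,2.5]], dr=[[0,0,0],[0,0,0],[0,0,0],[0,0,0],[0,0,0],[0,0,0],[0,0,0],[0,0,0]], claw=[24,24,24,24,24,24,24,24])

```text
time_s: 16.38
position: [0.5282, 0.0685, 0.0333]
ee_rot: [0.528, -0.47, 0.528, 0.47]
force: [-0.0, 0.6, 0.4]
gripper_width: 0.0245
```

```bash
python3 - <<'E'
from h import *
im,C=snap('wrist','w12'); p,R,s=pose(); print(p,W2S(p),s['force'],s['gripper_width'])
E
```

```text
[0.52860295 0.0684212  0.03338739] [[-65.   98.2]] [-0.20947832 -0.76875196  0.87597294] 0.023834097410038453
```

View pics/w12.png

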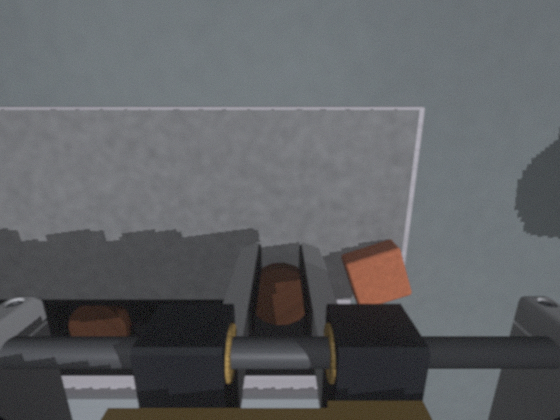

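Emit:
apply_moves(travel=[[0,-6,0.5],[0,-12,0.5],[0,-17,0.5],[0,-22,0.5],[0,-27,0.5],[0,-32,0.5],[0,-37,0.5],[0,-37,0.5]], dr=[[0,0,0],[0,0,0],[0,0,0],[0,0,0],[0,0,0],[0,0,0],[0,0,0],[0,0,0]], claw=[24,24,24,24,24,24,24,24])

```text
time_s: 17.42
position: [0.5647, 0.0647, 0.0334]
ee_rot: [0.528, -0.47, 0.528, 0.47]
force: [0.3, 1.0, 0.1]
gripper_width: 0.0242
```

```bash
python3 - <<'E'
from h import *
im,C=snap('wrist','w13'); p,R,s=pose(); print(p,W2S(p),s['force'],s['gripper_width']); go(S2W(-40,0,160),tool(TH))
cv2.imwrite('pics/w13z.png',np.clip(cv2.resize(im[180:340,60:500],None,fx=1.8,fy=1.8).astype(float)*1.8,0,255).astype(np.uint8))
E
```

```text
[0.5645357  0.06475403 0.03334873] [[-28.9  98.6]] [-0.61754099 -0.61742641 -0.09250002] 0.023674865880927664
travel [-126.6   11.   -98.6] dist 161 dr [-0.09 -0.   -0.  ]
```

View pics/w13z.png

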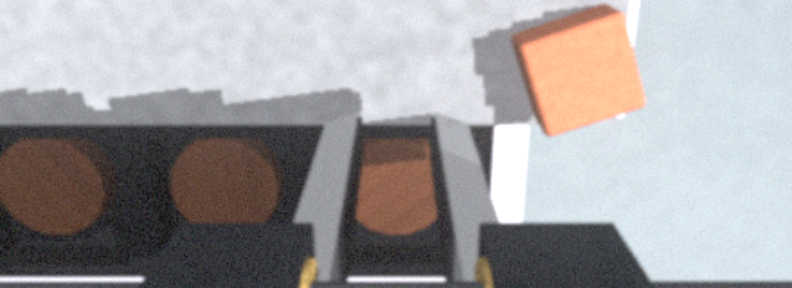

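All four appear seated. I'll rise for an overview.

Emit:
apply_moves(travel=[[-40,0,0],[-80,0,-20],[-110,6,-60],[-127,11,-90],[-127,11,-98],[-127,11,-98],[-127,11,-98]], dr=[[0,0,0],[0,0,0],[0,0,0],[0,0,0],[0,0,0],[0,0,0],[0,0,0]], claw=[24,0,0,0,0,0,0])

```text
time_s: 18.35
position: [0.5421, -0.0304, 0.1595]
ee_rot: [0.528, -0.47, 0.528, 0.471]
force: [-0.3, 0.4, 0.6]
gripper_width: 0.0007
```

```bash
python3 - <<'E'
from h import *
im,C=snap('wrist','w14'); p,R,s=pose(); print(p,W2S(p),s['force'],s['gripper_width']); go(S2W(102,0,80),tool(TH))
cv2.imwrite('pics/w14z.png',np.clip(cv2.resize(im[80:320,80:490],None,fx=1.9,fy=1.9).astype(float)*1.8,0,255).astype(np.uint8))
b,g,r=[im[:,:,i].astype(int) for i in range(3)]
m=((r-b)>22).astype(np.uint8); m[330:]=0
n,l,st,ce=cv2.connectedComponentsWithStats(m)
for i in range(1,n):
    if st[i,4]>60: print(st[i],ce[i].round(1),W2S(un(C,ce[i],.0265)))
E
```

```text
[ 0.54213167 -0.03038935  0.15962546] [[-40.3   1.5]] [ 0.70907144 -0.24658615 -0.1127506 ] 0.00045895913359775064
travel [  79.4 -142.4   -1.5] dist 163 dr [-0.03  0.01 -0.07]
[ 416  170   44   42 1301] [438.9 189.7] [[-53.5 165.8]]
[ 230  216   37   35 1035] [248.4 232.8] [[ -5.7 -34. ]]
[ 291  216   37   35 1030] [309.  232.9] [[-5.5 31.8]]
[ 350  216   38   35 1018] [368.8 233. ] [[-5.4 96.8]]
[ 174  219   38   35 1023] [193.1 235.9] [[ -2.  -94.4]]
```

View pics/w14z.png

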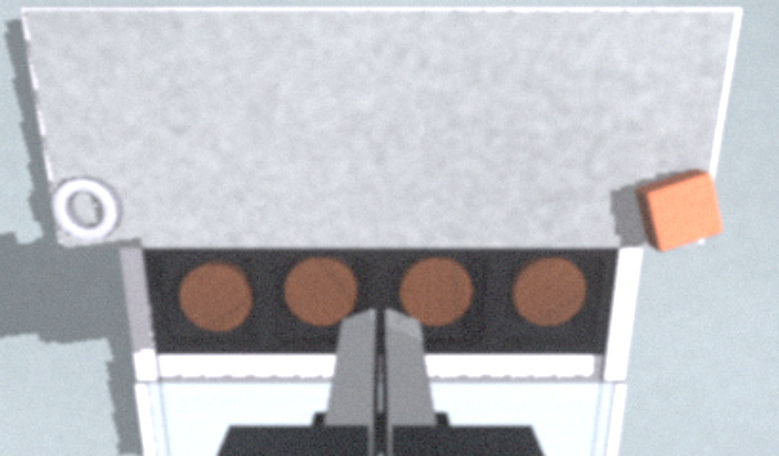

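All four pellets look alike and flat: (193,236), (248,233), (309,233) and (369,233), each with about the same area. The ring and block haven't moved. Now I'll go behind the tab to close the cover.

Emit:
apply_moves(travel=[[20,-40,0],[50,-80,-1],[70,-120,-1.5],[79,-142,-1.5],[100,-142,-1.5],[115,-142,-1.5],[116,-142,-1.5],[116,-142,-1.5]], dr=[[0,0,0],[0,0,0],[0,0,0],[0,0,0],[0,0,0],[0,0,0],[0,0,0],[0,0,0]], claw=[0,0,0,0,0,0,0,0])

```text
time_s: 19.4
position: [0.6831, -0.0492, 0.0452]
ee_rot: [0.528, -0.47, 0.528, 0.47]
force: [0.0, -0.3, -0.0]
gripper_width: 0.0006
```

```bash
python3 - <<'E'
from h import *
im,C=snap('wrist','w15'); p,R,s=pose(); print(p,W2S(p),s['force'],s['gripper_width'])
E
```

```text
[ 0.68324768 -0.04927477  0.04546613] [[102.1  -1.1]] [-0.03457906 -0.81151541 -0.67861309] 0.0006755019701562161
```

View pics/w15.png

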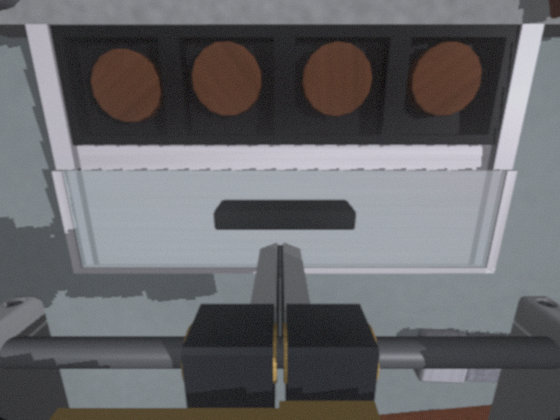

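All four lie flat in separate cells, at (126,85), (227,78), (337,79) and (447,78), and the finger is behind the tab. Closing now.

Emit:
apply_moves(travel=[[2,10,0],[2,20,0],[2,32,0],[2,44,0],[2,56,0],[2,68,0],[2,80,0],[2,88,0]], dr=[[0,0,0],[0,0,0],[0,0,0],[0,0,0],[0,0,0],[0,0,0],[0,0,0],[0,0,0]], claw=[0,0,0,0,0,0,0,0])

```text
time_s: 20.45
position: [0.5954, -0.0391, 0.0431]
ee_rot: [0.529, -0.47, 0.528, 0.47]
force: [1.7, -1.2, 0.7]
gripper_width: 0.0006
```

Emit:
apply_moves(travel=[[0,3,0],[0,5,0],[0,7,0],[0,8,0],[0,8,0]], dr=[[0,0,0],[0,0,0],[0,0,0],[0,0,0],[0,0,0]], claw=[0,0,0,0,0])

```text
time_s: 21.08
position: [0.5893, -0.0383, 0.0427]
ee_rot: [0.529, -0.471, 0.527, 0.469]
force: [12.1, -1.6, -4.2]
gripper_width: 0.0002
```

Emit:
apply_moves(travel=[[0,0.8,0],[0,1.6,0],[0,1.6,0]], dr=[[0,0,0],[0,0,0],[0,0,0]], claw=[0,0,0])

```text
time_s: 21.45
position: [0.5892, -0.0383, 0.0428]
ee_rot: [0.53, -0.472, 0.526, 0.468]
force: [24.3, -1.8, -12.5]
gripper_width: 0.0001
```

```bash
python3 - <<'E'
from h import *
im,C=snap('wrist','w16'); p,R,s=pose(); print(p,W2S(p),s['force'],s['gripper_width'])
E
```

```text
[ 0.58922265 -0.03830729  0.04283215] [[ 7.4 -0.9]] [ 24.09304389  -1.2514057  -12.33708508] 0.0003551942740837928
```

View pics/w16.png

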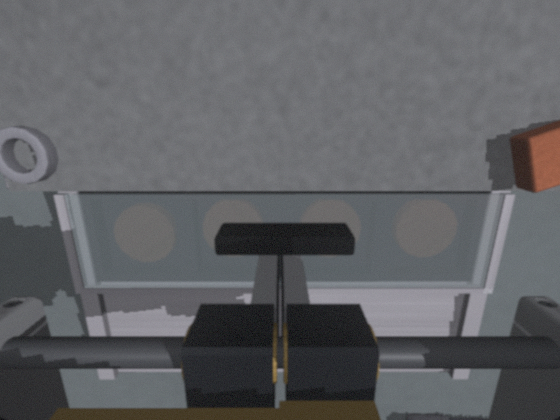

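The cover's front edge is now on the mat edge (row 192), with all four pellets visible beneath it. The finger meets a hard stop at 24 N with no further motion. I'll back off, rise clear and check from above.

Emit:
apply_moves(travel=[[0,-4,0],[0,-8,0],[-30,-10,0],[-80,-10,0],[-130,10,0],[-130,40,0],[-130,50,0],[-130,50,0]], dr=[[0,0,0],[0,0,0],[0,0,0],[0,0,0],[0,0,0],[0,0,0],[0,0,0],[0,0,0]], claw=[0,0,0,0,0,0,0,0])

```text
time_s: 22.5
position: [0.5364, -0.0321, 0.1721]
ee_rot: [0.528, -0.47, 0.528, 0.47]
force: [0.6, 0.0, -0.1]
gripper_width: 0.0008
```

```bash
python3 - <<'E'
from h import *
im,C=snap('wrist','w17'); p,R,s=pose(); print(p,W2S(p),s['force'])
for y in (0,):
    q=pr(C,np.array([S2W(*a) for a in [(-35,-143,36.5),(35,-143,36.5),(35,143,36.5),(-35,143,36.5)]])); cv2.polylines(im,[(q*16).astype(np.int32)],True,(0,255,0),1,cv2.LINE_AA,4)
cv2.imwrite('pics/w17z.png',np.clip(cv2.resize(im[80:330,80:490],None,fx=1.9,fy=1.9).astype(float)*1.8,0,255).astype(np.uint8))
snap('scene','s17')
E
```

```text
[ 0.53676937 -0.03219604  0.17198264] [[-45.4  -0.9]] [-0.19881661  0.36213648 -0.32211363]
```

View pics/w17z.png

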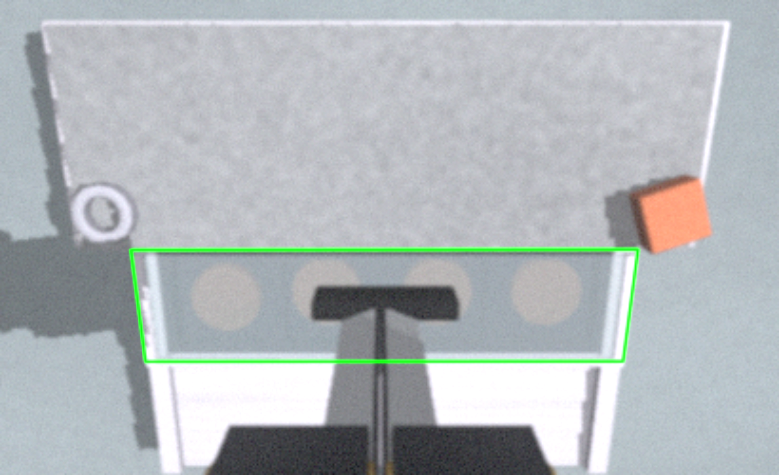

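View pics/s17.png

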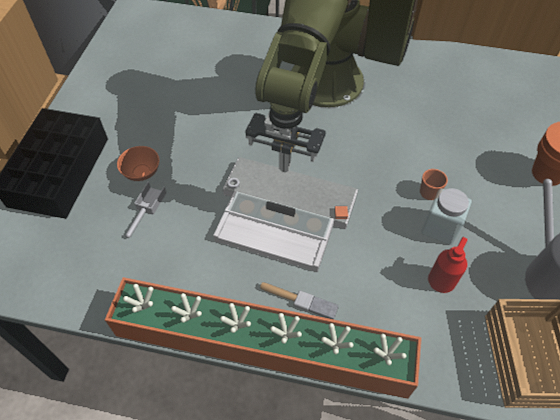

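The cover matches the fully shut outline with four pellets under it. The ring, block and other bystanders haven't moved, and the arm is clear.

```bash
python3 - <<'E'
from plant import robot
print(robot.sign_off())
E
```

```text
the job is handed in; nothing more can be done
None
```

The job is done and handed in at about 22.6 s of the 69 s allowed; the sign-off gives no verdict.

**What I did:** I pushed the cover by its tab to the open stop, reading about 30 N there. I then slid each loose pellet across the mat between two slightly open fingertips into its own empty cell. Last, I pushed the cover back to its shut stop, where it read about 24 N and moved no further.

**Last checks:**
- **Pellets:** just before closing, all four lay flat and alike, one in each cell.
- **Cover:** its edges match the predicted shut outline to about a millimetre by eye, with all four pellets visible beneath it.
- **Surroundings:** the ring and block stayed in place, and nothing else looked moved in the scene picture. The arm stood clear, with no contact force.

**Small disagreements:**
- **Calibration:** before the moves, pellet positions from the top and wrist cameras differed by up to about 5 mm. I used the wrist camera's.
- **Cover travel:** the open and shut contact points give the full 80 mm of travel only if the fingertips are about 19 mm deep, not the 16 mm I assumed. I took the stop forces and the outline match as proof that it is shut.

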